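# Uncover the counter scanner and turn the tin's label to it

## Task

Take the splash cover off the scanner by lifting it straight up off its pins and set it down gently, standing upright, on the cork mat. Then turn the tin, which is too wide to grasp and stays on its turntable, so that its paper label squarely faces the scanner's window. Do not press hard on the tin, do not tip it, and leave everything else on the counter where it stands.

Things in the scene. Friction and masses are not known exactly. Their poses are not given: they have to be found in the camera images.
- station: Scan station fixed to the counter: grey base plate (232 x 130 x 12 mm) with a turntable and a black scanner housing. Origin on the turntable's axis at counter level, z up, +x from the turntable to the housing. Housing: 50 mm along x, 90 mm along y, centred at x = 125 mm, top at z = 115 mm; on it two upright steel pins, 8 mm thick, 15 mm tall, at y = -35 and +35 mm.
- window (a point): Centre of the scanner's window, on the housing's face that looks at the turntable; 100 mm from the turntable's axis, 75 mm above the counter. Axes as the station's.
- tin: Plain dark metal tin with a flat smooth lid, 100 mm across, 80 mm tall, about 0.5 kg, standing loose in the turntable's dish (2 to 5 mm of play), its lid about 108 mm above the counter. Origin at the centre of its underside, z up; +x points to the middle of its label.
- label (a point): Middle of the tin's paper label (barred, 53 x 46 mm, wrapped on the side); 50 mm from the tin's axis along its +x, 40 mm above its underside. A tongue of the label, 16 mm wide, runs up and 26 mm inwards over the lid's edge, so it also shows from above.
- cover: Loose grey splash cover, a saddle over the housing: top plate 64 x 96 mm (x, y), 5 mm thick, top at z = 55 mm, two 11 mm holes at y = -35 and +35 mm for the pins; two skirts 4 mm thick, 50 mm tall hang at the x ends, and it stands on them when put down. About 0.18 kg. Origin centred at the skirts' lower edges, z up; 65 mm above the counter when on the housing.
- platter: Turntable: steel dish 124 mm across, floor 6 mm and lip 11 mm above its origin (centre of its underside, 22 mm above the counter). Turns endlessly both ways with drag (about 0.06 N m) and stays where left. Sprung: pressed from above it resists some newtons, then sinks up to 8 mm (1 N per mm) and rises again when let go.
- handle (a point): Middle of the bar handle on the cover: 14 mm thick along the cover's x, 44 mm long along its y, 30 mm tall (55 to 85 mm above the cover's origin); this point is 70 mm above that origin.
- mat: Empty cork mat fixed on the counter, 180 x 160 mm (x, y), 4 mm thick. Origin at the centre of its underside.
- chilli: Bystander: squeeze bottle of chilli sauce, 54 mm across, 190 mm tall. Origin at the centre of its underside.
- fishsauce: Bystander: bottle of fish sauce, 60 mm across, 210 mm tall. Origin at the centre of its underside.
- shaker_a: Bystander: small shaker, 42 mm across, 72 mm tall, standing between station and mat. Origin at the centre of its underside.
- shaker_b: Bystander: small shaker, 42 mm across, 72 mm tall, on the far side. Origin at the centre of its underside.
- plate: Bystander: side plate, 120 mm across, 18 mm tall. Origin at the centre of its underside.
- tumbler: Bystander: glass tumbler, 68 mm across, 100 mm tall. Origin at the centre of its underside.
- chopsticks: Bystander: square dark wooden holder, 70 x 70 x 130 mm, with chopsticks standing up to 205 mm. Origin at the centre of its underside.
Things that resemble listed ones, but are neither listed nor needed, are in the scene too. Leave any yellow look-alike of the cover alone. What is shaped like the tin but purple is not meant.

How it is judged:
By the outcome, as a careful person would: the job done as asked, in the order asked, and still so for the second after the job is handed in, with the robot touching nothing.
It also fails if it takes over 51 s, if anything falls off the work surface, if the arm or the gripper's body presses on something with over 40 N, if the wrist force passes 120 N, or if a joint passes its speed limit or range.

## Robot

A 7-joint arm with a two-finger parallel gripper is mounted at the origin on the work surface. World frame = base frame: x ahead of the robot, y to its left, z up, the work surface at z = 0. Lengths are in m, angles in rad, forces in N, time in s.
With the tool pointing down it reaches from about 0.35 to 0.9 m from the base axis. Payload 8.1 kg.
Tool frame: the origin (TCP) lies at the very end of the fingers, on their centre line; the grasp point (between the pads) lies 19 mm behind it (arm.grasp_offset is the distance from the TCP to the grasp point, in m); z points along the fingers, y is the direction in which the jaws open and shut (so a half turn about z gives the same grasp; the last joint's range is limited). The gripper opens to 92 mm and grips with 3 to 60 N. Pads are 19 mm wide; open, the fingers measure 130 mm over their backs; the gripper's body (75 mm by 190 mm) begins 47 mm behind the grasp point.
Start: joints at [-1.434, 0.434, 0.025, 1.573, -0.012, 1.134, -0.075], TCP at [0.148, 0.607, 0.227] pointing down, gripper open.
Joint ranges: [-2.62, 2.62], [-0.44, 2.09], [-1.27, 1.32], [0.08, 2.57], [-1.32, 4.46], [0.12, 2], [-2.74, 2.74]. Speed limits (rad/s): [2.22, 2.22, 3.01, 3.01, 3.14, 3.14, 3.14].

## Interface

Orientations are given as a rotation vector (axis times angle).
In Python, from cell import arm, eyes, workorder gives the robot as it stands.
- The arm moves only by the shell command python3 -m inch 'ROWS' [FORCE]. ROWS is JSON, a list that holds one entry, the list of rows, each a list of 5 numbers: the closure, from 0 (fully open) to 1 (shut), then the shift along the tool's x, y, z in mm, then the turn about the tool's z in degrees. A call has 1 to 12 rows; each row shifts and turns the pose as measured when the row begins, along the tool's axes as they then stand; what a row does not reach is not made up. A row lasts 1/10 s, in which the tool goes at most 50 mm and 8.59 degrees, less where a joint would pass 70% of its speed; a pose out of reach is approached as far as the arm can. A call with a gripper value outside its range is refused whole. The fingers move at their own pace and stop on an object; FORCE is the grip in N (left out, the last holds). Time passes only in rows, so rows that do not move let the fingers close. It gives the time, the measured TCP pose, the force and the opening at its end, in the units of the state.
- arm.observe(): the state, without advancing time (a new reading comes with each control period).
- eyes.get_image(name): name is "scene" or "top" or "wrist"; returns a dict with "frame" (420x560x3 uint8, blue, green, red), "intrinsics" (3x3 intrinsics, pixels), "rvec" (rotation vector, rad) and "tvec" (3), from world to camera coordinates, as OpenCV has them; the wrist camera has in their place "T_tool_cam" (4x4, takes a point from camera to tool coordinates, whose origin is the TCP and whose axes are the flange's). Camera axes: x right, y down, z forward; pixel columns grow to the right and rows downward; lengths in m; the calibration is good to about 2 mm. The wrist camera is an equidistant fisheye: a pixel r from the principal point sees the ray r / f radians off the axis. A picture is of the moment at which its call begins: read the wrist's pose just before it. There is no depth.
- workorder.sign_off(): hands the job in, once; it reports no verdict.
The state is a dict: "clock": time; "joints": joint angles; "dq": joint speeds; "joint_efforts": joint torques, N m; "position": TCP position; "ee_rot": TCP orientation; "force": force on the tool from outside, world axes, zero at the start; "ft_torque": the same for the moment, N m; "width": opening from 0.0 (shut) to 1.0 (fully open).
Only numpy, scipy, OpenCV 4.12 (cv2) and the standard library are available. Lean on these libraries where they do the work, as an engineer would, in place of code of your own. Each camera call takes 0.05 s, during which the arm holds its last target.

## Working session

There is one attempt and no reset: what is moved stays moved. The work goes in short steps, Python scripts to look and compute and a shell command to move; the robot and the scene stay as the last step left them, time stands still between calls to the robot, and variables do not carry over. Pictures are saved under pics/ and viewed, and the job is handed in when it is done.

```bash
ls; mkdir -p pics
cat > h.py <<'E'
import numpy as np, cv2
from cell import arm, eyes, workorder
from scipy.spatial.transform import Rotation as R
def snap(name, fn):
    s=arm.observe(); im=eyes.get_image(name); cv2.imwrite('pics/'+fn+'.png', im['frame'])
    np.save('pics/'+fn+'.npy', dict(im=im,s=s), allow_pickle=True); return im,s
def load(fn):
    d=np.load('pics/'+fn+'.npy',allow_pickle=True).item(); return d['im'],d['s']
def ray(im,s,u,v):
    K=np.array(im['intrinsics'])
    if 'T_tool_cam' in im:
        x=(u-K[0,2]);y=(v-K[1,2]); r=np.hypot(x/K[0,0],y/K[1,1]); ph=np.arctan2(y/K[1,1],x/K[0,0])
        d=np.array([np.sin(r)*np.cos(ph),np.sin(r)*np.sin(ph),np.cos(r)])
        T=np.array(im['T_tool_cam']); Rt=R.from_rotvec(s['ee_rot']).as_matrix()
        return Rt@T[:3,3]+np.array(s['position']), Rt@T[:3,:3]@d
    Rm=cv2.Rodrigues(np.array(im['rvec'],float))[0]; t=np.array(im['tvec'],float).ravel()
    return -Rm.T@t, Rm.T@np.linalg.inv(K)@np.array([u,v,1.])
def onz(im,s,u,v,z):
    o,d=ray(im,s,u,v); return o+d*(z-o[2])/d[2]
def proj(im,s,p):
    p=np.array(p,float);K=np.array(im['intrinsics'])
    if 'T_tool_cam' in im:
        T=np.array(im['T_tool_cam']); Rt=R.from_rotvec(s['ee_rot']).as_matrix()
        c=T[:3,:3].T@(Rt.T@(p-np.array(s['position']))-T[:3,3])
        th=np.arctan2(np.hypot(c[0],c[1]),c[2]);ph=np.arctan2(c[1],c[0])
        return np.array([K[0,2]+K[0,0]*th*np.cos(ph),K[1,2]+K[1,1]*th*np.sin(ph)])
    return cv2.projectPoints(p[None],np.array(im['rvec'],float),np.array(im['tvec'],float),K,None)[0].ravel()
E
python3 - <<'E'
from h import *
for n in ['scene','top','wrist']:
    im,s=snap(n,n+'0'); print(n,np.array(im['intrinsics']).tolist(), im.get('tvec'))
print(s)
print(im['T_tool_cam'])
E
```

```text
pics
scene [[401.3986395057572, 0.0, 288.3979140581229], [0.0, 401.3986395057572, 209.39579136978094], [0.0, 0.0, 1.0]] [ 0.38458684 -0.24885999  1.34686708]
top [[386.14387696368334, 0.0, 275.5847068485408], [0.0, 386.14387696368334, 206.52692158975847], [0.0, 0.0, 1.0]] [0.00857674 0.52444677 1.13074063]
wrist [[325.19226210127806, 0.0, 280.67006937186216], [0.0, 325.19226210127806, 211.82597042447253], [0.0, 0.0, 1.0]] None
{'clock': 0.1, 'joints': array([-1.43360119,  0.43515697,  0.02498662,  1.57399937, -0.01162836,
        1.13399218, -0.07508393]), 'dq': array([ 0.00017635, -0.00248679, -0.00053803, -0.00164909, -0.00100795,
       -0.00149358,  0.00034577]), 'joint_efforts': array([ 3.28752976e-03, -6.69126463e+01,  9.88246724e-01, -3.15145254e+01,
       -6.04552729e-02,  3.73573322e-02,  5.81107020e-05]), 'position': array([0.14838124, 0.6066634 , 0.22602392]), 'ee_rot': array([-3.75880411e-01, -3.11896347e+00,  2.21360126e-03]), 'force': array([ 0.38771022, -0.29434308, -0.83951495]), 'ft_torque': array([-0.04571611, -0.03308811, -0.0091907 ]), 'width': 1.0025257702376082}
[[-3.40223427e-04 -9.59403701e-01 -2.82036207e-01  7.60236197e-02]
 [ 9.99999936e-01 -2.95498681e-04 -2.01112039e-04 -1.32758707e-04]
 [ 1.09606307e-04 -2.82036258e-01  9.59403741e-01 -1.58494166e-01]
 [ 0.00000000e+00  0.00000000e+00  0.00000000e+00  1.00000000e+00]]
```

View pics/scene0.png

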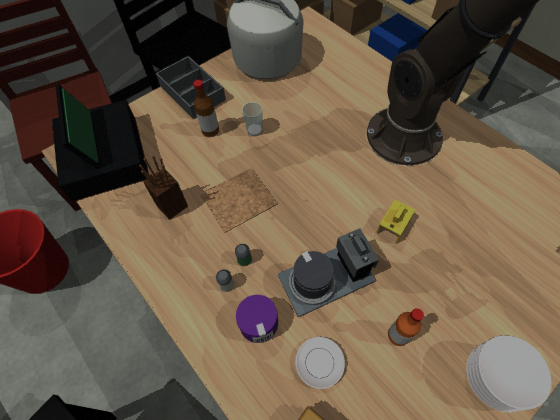

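View pics/top0.png

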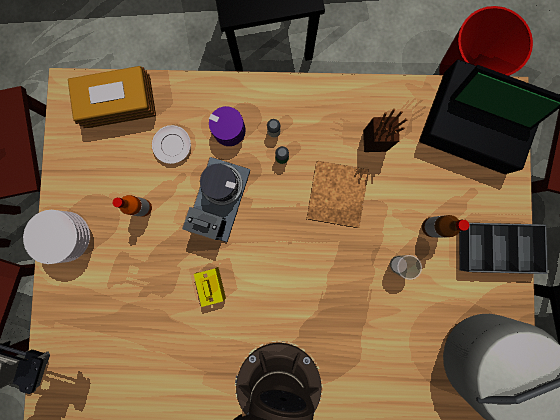

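View pics/wrist0.png

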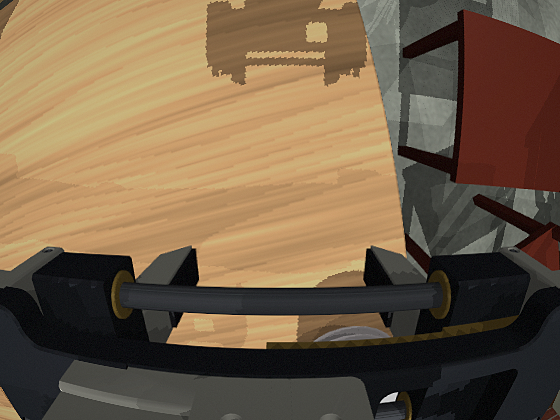

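Scene view: station with dark tin at (313,270), grey cover on the housing at (357,253), yellow look-alike at (398,218), purple tin at (257,318), mat at (240,198). Top view: tin (221,183), cover (206,222), yellow one (209,287), purple one (227,126), mat (337,194). I'll check with crops next.

Run:
```python
from h import *
im,_=load('top0'); f=im['frame'][150:250,160:290]; cv2.imwrite('pics/c_top.png',cv2.resize(f,None,fx=6,fy=6,interpolation=cv2.INTER_CUBIC))
im2,_=load('scene0'); f=im2['frame'][220:320,270:390]; cv2.imwrite('pics/c_scene.png',cv2.resize(f,None,fx=6,fy=6,interpolation=cv2.INTER_CUBIC))
```

```text
(no output)
```

View pics/c_top.png

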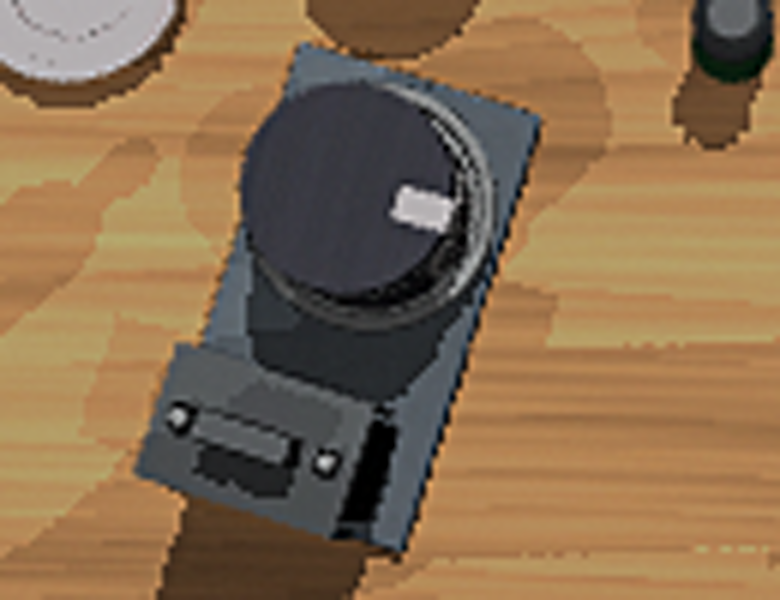

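View pics/c_scene.png

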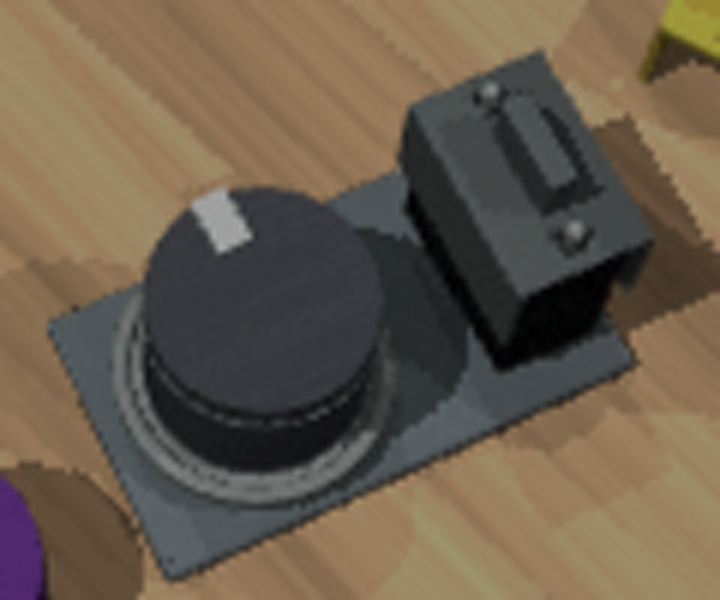

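Run:
```python
from h import *
t,s=load('top0'); sc,_=load('scene0')
T=lambda u,v,z:onz(t,s,160+u/6-.4,150+v/6-.4,z)
S=lambda u,v,z:onz(sc,s,270+u/6-.4,220+v/6-.4,z)
np.set_printoptions(precision=4,suppress=True)
def show(n,p):print(n,p)
tp=[T(178,416,.13),T(326,459,.13)];sp=[S(490,92,.13),S(575,232,.13)]
print('pins',tp,sp)
for p in(tp,sp):
  d=p[0]-p[1];print(np.linalg.norm(d),np.degrees(np.arctan2(d[1],d[0])))
print('handle top',T(243,438,.15),S(548,148,.15))
# base corners
b=[T(302,45,.012),T(541,118,.012),T(402,557,.012)];print('base',b)
bs=[S(50,325,.012),S(172,578,.012),S(632,365,.012)];print('baseS',bs)
print('lid cT',[T(242,188,.108),T(352,82,.108)])
def lid(im,x0,y0,pts):
  P=np.array([onz(im,s,x0+u/6-.4,y0+v/6-.4,.108)[:2] for u,v in pts])
  A=np.c_[2*P,np.ones(len(P))];q=np.linalg.lstsq(A,(P**2).sum(1),rcond=None)[0]
  return q[:2],np.sqrt(q[2]+q[:2]@q[:2])
print(lid(t,160,150,[(242,190),(268,115),(350,82),(425,110),(460,175),(445,240),(400,280),(345,294),(280,270)]))
print(lid(sc,270,220,[(145,300),(165,235),(210,198),(270,188),(340,215),(380,285),(365,370),(320,405),(265,413),(190,385)]))
print('tongue',T(394,203,.108),T(453,212,.108),S(235,245,.108),S(207,200,.108))
f=t['frame'];
print('mat',[onz(t,s,*p,.004) for p in [(314,162),(367,169),(360,227),(307,218)]])
```

```text
pins [array([0.4761, 0.2522, 0.13  ]), array([0.4585, 0.1847, 0.13  ])] [array([0.4572, 0.1861, 0.13  ]), array([0.4768, 0.2538, 0.13  ])]
0.06972571588787213 75.37891409094915
0.07044367074663067 -106.10273205755888
handle top [0.4664 0.2182 0.15  ] [0.4668 0.2251 0.15  ]
base [array([0.6705, 0.2257, 0.012 ]), array([0.636 , 0.1032, 0.012 ]), array([0.4135, 0.1656, 0.012 ])]
baseS [array([0.6368, 0.1058, 0.012 ]), array([0.6713, 0.2279, 0.012 ]), array([0.4531, 0.291 , 0.012 ])]
lid cT [array([0.5833, 0.2324, 0.108 ]), array([0.6341, 0.1832, 0.108 ])]
(array([0.5851, 0.1823]), np.float64(0.05013961070886415))
(array([0.5846, 0.186 ]), np.float64(0.04947228324294686))
tongue [0.578  0.1617 0.108 ] [0.5744 0.1342 0.108 ] [0.5779 0.1605 0.108 ] [0.573  0.1376 0.108 ]
mat [array([ 0.6643, -0.0913,  0.004 ]), array([ 0.6465, -0.2524,  0.004 ]), array([ 0.47  , -0.2328,  0.004 ]), array([ 0.493 , -0.0733,  0.004 ])]
```

```bash
cat > st.py <<'E'
from h import *
import sys
np.set_printoptions(precision=4,suppress=True)
def rel(p,yaw=None):
    s=arm.observe(); M=R.from_rotvec(s['ee_rot']).as_matrix()
    d=M.T@(np.array(p)-s['position'])*1000
    ty=np.degrees(np.arctan2(M[1,1],M[0,1]))
    print('clock',s['clock'],'pos',s['position'],'yaxis',ty,'tilt',np.degrees(np.arccos(-M[2,2])),'F',s['force'],'w',s['width'])
    print('j',s['joints'])
    print('tool shift mm',d)
    if yaw is not None:
        e=(yaw-ty+90)%180-90
        print('turn about tool z (deg)', -e)
if __name__=='__main__':
    a=[float(x) for x in sys.argv[1:]]
    rel(a[:3],a[3] if len(a)>3 else None)
E
python3 st.py .467 .219 .25 164.3
python3 - <<'E'
from h import *
t,s=load('top0');sc,_=load('scene0')
print('chilli top',onz(t,s,118,203,.19),onz(sc,s,417,314,.19))
print('chop top',onz(t,s,371,133,.13),onz(t,s,398,128,.13),onz(t,s,410,115,.205))
print('shaker a',onz(t,s,282,153,.072),'b',onz(t,s,273,125,.072),'fish',onz(t,s,463,225,.21),'tumbler',onz(t,s,405,266,.1),'platestack',onz(t,s,50,237,.1))
E
```

```text
clock 0.15 pos [0.1484 0.6067 0.2261] yaxis 76.25323959970771 tilt 0.06992353339393396 F [-0.3056 -0.3637  0.7375] w 0.9968526998579966
j [-1.4336  0.4351  0.025   1.5739 -0.0116  1.134  -0.0751]
tool shift mm [-401.6057 -300.9405  -23.4847]
turn about tool z (deg) -88.0467604002923
chilli top [0.50985964 0.42245276 0.19      ] [0.51374876 0.42604021 0.19      ]
chop top [ 0.72314663 -0.23486035  0.13      ] [ 0.73865672 -0.30813773  0.13      ] [ 0.75097824 -0.31591569  0.205     ]
shaker a [0.67500096 0.00666086 0.072     ] b [0.75660677 0.03475218 0.072     ] fish [ 0.47520157 -0.44382731  0.21      ] tumbler [ 0.36394786 -0.33669434  0.1       ] platestack [0.41722381 0.64581217 0.1       ]
```

```bash
python3 -m inch '[[[0,-20,-15,-20,0],[0,-34,-25,-10,0],[0,-34,-25,0,0],[0,-34,-25,0,0],[0,-34,-25,0,0],[0,-34,-25,0,0],[0,-34,-25,0,0],[0,-34,-25,0,0],[0,-34,-25,0,0],[0,-34,-25,0,0],[0,-20,-15,0,0],[0,0,0,0,0]]]'; python3 st.py .467 .219 .25 164.3
```

```text
clock: 1.35
position: [0.4321, 0.2633, 0.2545]
ee_rot: [-0.371, -3.118, 0.008]
force: [-0.2, -0.3, -0.5]
width: 1.0
clock 1.35 pos [0.4321 0.2633 0.2545] yaxis 76.43848769711889 tilt 0.30304627300973913 F [-0.1777 -0.2529 -0.4768] w 0.9998204733358007
j [-0.8338  0.2163  0.2183  1.8272 -0.0492  1.1083  0.7358]
tool shift mm [-44.2906 -34.8765   4.583 ]
turn about tool z (deg) -87.86151230288112
```

```bash
python3 -m inch '[[[0,0,0,0,8.5],[0,0,0,0,8.5],[0,0,0,0,8.5],[0,0,0,0,8.5],[0,0,0,0,8.5],[0,0,0,0,8.5],[0,0,0,0,8.5],[0,0,0,0,8.5],[0,0,0,0,8.5],[0,0,0,0,8.5],[0,0,0,0,8.5],[0,0,0,0,0]]]'; python3 st.py .467 .219 .25 164.3
```

```text
clock: 2.55
position: [0.4251, 0.2694, 0.252]
ee_rot: [-2.543, -1.843, 0.016]
force: [-0.6, 0.4, -0.4]
width: 1.005
clock 2.55 pos [0.4251 0.2694 0.252 ] yaxis -18.120042593781776 tilt 0.6010133951880577 F [-0.6441  0.4372 -0.4101] w 1.0046387679332394
j [-1.051   0.2233  0.4679  1.847  -0.1126  1.1076 -0.8579]
tool shift mm [-34.8446  55.5185   1.9076]
turn about tool z (deg) -2.4200425937817727
```

```bash
python3 -m inch '[[[0,-8,14,0,-0.6],[0,-8,14,0,-0.6],[0,-8,14,0,-0.6],[0,-8,12,0,-0.6],[0,0,0,0,0]]]'; python3 st.py .467 .219 .25 164.3
python3 - <<'E'
from h import *
snap('wrist','w1')
E
```

```text
clock: 3.05
position: [0.4661, 0.2254, 0.2511]
ee_rot: [-2.472, -1.935, 0.019]
force: [1.0, 0.3, -0.3]
width: 0.996
clock 3.05 pos [0.4661 0.2254 0.2511] yaxis -13.897769131463008 tilt 0.7095795188310571 F [ 0.9996  0.2792 -0.3427] w 0.9962880668028273
j [-0.9392  0.2534  0.4863  1.8159 -0.1311  1.1166 -0.6494]
tool shift mm [-5.9775  2.4013  1.0821]
turn about tool z (deg) 1.8022308685369808
```

View pics/w1.png

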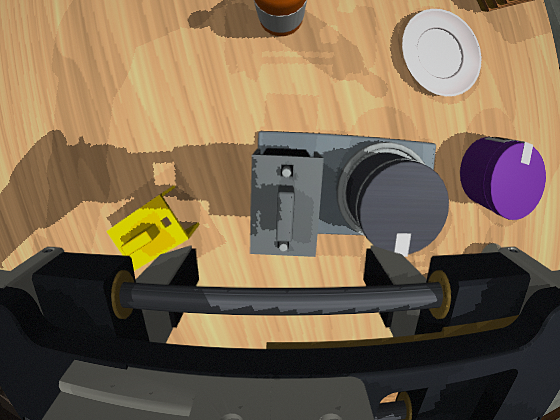

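The wrist view shows the grey cover with its pins at (286,172) and (283,247), handle at (285,218), the tin tongue at (402,244), and the yellow look-alike and purple tin clearly apart from them. I'm measuring from it.

Run:
```python
from h import *
i,s=load('w1'); np.set_printoptions(precision=4,suppress=True)
a=onz(i,s,286.5,172,.13);b=onz(i,s,283.5,246,.13);d=a-b
print(a,b,(a+b)/2,np.linalg.norm(d),np.degrees(np.arctan2(d[1],d[0])))
for p in [(278,192),(294,192),(276,240),(293,240)]: print('h',onz(i,s,*p,.15))
f=i['frame'][140:270,230:460]; cv2.imwrite('pics/w1c.png',cv2.resize(f,None,fx=3.4,fy=3.4,interpolation=cv2.INTER_CUBIC))
```

```text
[0.477  0.2526 0.13  ] [0.458  0.1859 0.13  ] [0.4675 0.2192 0.13  ] 0.06937920731594603 74.0730414235744
h [0.467  0.2415 0.15  ]
h [0.4797 0.2384 0.15  ]
h [0.4551 0.201  0.15  ]
h [0.4693 0.1976 0.15  ]
```

View pics/w1c.png

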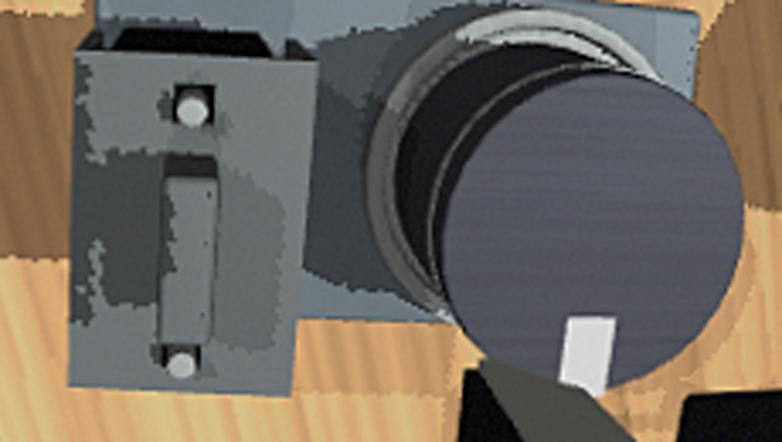

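```bash
python3 -m inch '[[[0,-4,2,0,1.2],[0,-2,0,10,0.5],[0,0,0,20,0],[0,0,0,20,0],[0,0,0,15,0],[0,0,0,0,0]]]'; python3 st.py .4675 .2192 .124 164.2
```

```text
clock: 3.7
position: [0.4611, 0.2232, 0.1816]
ee_rot: [-2.492, -1.904, 0.02]
force: [-1.2, -0.1, 0.4]
width: 1.0
clock 3.7 pos [0.4611 0.2232 0.1816] yaxis -15.217877713132445 tilt 0.7985517819693577 F [-1.1688 -0.1     0.3896] w 0.9995483037524721
j [-0.9171  0.3195  0.4704  1.9213 -0.1791  0.9549 -0.6267]
tool shift mm [-1.776   7.8991 57.5126]
turn about tool z (deg) 0.5821222868675591
```

```bash
python3 -m inch '[[[0,-1,5,6,0.4],[0,0,3,12,0.2],[0,0,1,12,0],[0,0,0,0,0]]]'; python3 st.py .4675 .2192 .124 164.2
```

```text
clock: 4.1
position: [0.4698, 0.2204, 0.1498]
ee_rot: [-2.501, -1.892, 0.018]
force: [-1.2, -0.6, 0.2]
width: 1.0
clock 4.1 pos [0.4698 0.2204 0.1498] yaxis -15.794898726430468 tilt 0.7307888646989905 F [-1.1967 -0.6369  0.1886] w 1.0001346094958916
j [-0.8874  0.3703  0.4593  1.9436 -0.2128  0.8869 -0.5933]
tool shift mm [-1.6413 -1.5941 25.819 ]
turn about tool z (deg) 0.005101273569550813
```

```bash
python3 -m inch '[[[0,-1,-1,10,0],[0,0,-1,10,0],[0,0,0,5,0],[0,0,0,0,0]]]'; python3 st.py .4675 .2192 .124 164.2
```

```text
clock: 4.5
position: [0.4671, 0.2198, 0.1226]
ee_rot: [-2.501, -1.891, 0.018]
force: [0.7, -0.1, -0.4]
width: 0.999
clock 4.5 pos [0.4671 0.2198 0.1226] yaxis -15.807841691321132 tilt 0.7351036523954664 F [ 0.6549 -0.1141 -0.4017] w 0.9989201757021677
j [-0.8746  0.4032  0.444   1.9775 -0.2367  0.823  -0.5733]
tool shift mm [-0.5134  0.5481 -1.4068]
turn about tool z (deg) -0.00784169132111856
```

Positioned at the handle. Raise 1 mm and close at a moderate grip.

```bash
python3 -m inch '[[[0,0,0,-1.5,0],[0.5,0,0,0,0],[0.7,0,0,0,0],[0.8,0,0,0,0],[1,0,0,0,0],[1,0,0,0,0],[1,0,0,0,0],[1,0,0,0,0],[1,0,0,0,0]]]' 25; python3 st.py .4675 .2192 .124 164.2
```

```text
clock: 5.4
position: [0.4679, 0.2203, 0.1254]
ee_rot: [-2.501, -1.892, 0.014]
force: [-0.5, 0.2, -0.3]
width: 0.352
clock 5.4 pos [0.4679 0.2203 0.1254] yaxis -15.79580323338238 tilt 0.6169700629197188 F [-0.4895  0.1637 -0.3491] w 0.35242769569036925
j [-0.8759  0.3994  0.4455  1.9745 -0.2349  0.8273 -0.5748]
tool shift mm [-1.1929 -0.0904  1.4406]
turn about tool z (deg) 0.004196766617610592
```

```bash
python3 -m inch '[[[1,0,0,0,0],[1,0,0,0,0],[1,0,0,0,0],[1,0,0,0,0],[1,0,0,0,0],[1,0,0,0,0]]]' 25; python3 st.py .4675 .2192 .124 164.2
```

```text
clock: 6.0
position: [0.468, 0.2203, 0.1255]
ee_rot: [-2.501, -1.891, 0.014]
force: [0.2, -0.2, -0.2]
width: 0.15
clock 6.0 pos [0.468  0.2203 0.1255] yaxis -15.806615998568057 tilt 0.6156489266480767 F [ 0.18   -0.2263 -0.1796] w 0.14976420563172585
j [-0.8759  0.3993  0.4456  1.9744 -0.2348  0.8275 -0.5749]
tool shift mm [-1.1581 -0.1265  1.5245]
turn about tool z (deg) -0.006615998568008763
```

```bash
python3 -m inch '[[[1,0,0,0,0],[1,0,0,-3,0],[1,0,0,-4,0],[1,0,0,-5,0],[1,0,0,-6,0],[1,0,0,-6,0],[1,0,0,0,0]]]' 30; python3 st.py .468 .2203 .20 164.2
```

```text
clock: 6.7
position: [0.468, 0.2201, 0.1515]
ee_rot: [-2.501, -1.891, 0.015]
force: [0.1, 0.0, -1.9]
width: 0.151
clock 6.7 pos [0.468  0.2201 0.1515] yaxis -15.810674928920228 tilt 0.6493279497980818 F [ 0.1221  0.0397 -1.9419] w 0.15078614252420944
j [-0.8911  0.3643  0.461   1.9472 -0.2107  0.8871 -0.5965]
tool shift mm [ -0.0588  -0.5194 -48.4631]
turn about tool z (deg) -0.010674928920252569
```

Weight of 1.9 N is on the tool, so the cover came free. Continuing straight up.

```bash
python3 -m inch '[[[1,0,0,-10,0],[1,0,0,-14,0],[1,0,0,-16,0],[1,0,0,-18,0],[1,0,0,-18,0],[1,0,0,-14,0],[1,0,0,-8,0],[1,0,0,0,0]]]'; python3 st.py .568 -.162 .25 164.2
python3 - <<'E'
from h import *
snap('wrist','w2'); t,s=load('top0')
f=t['frame'];hsv=cv2.cvtColor(f,cv2.COLOR_BGR2HSV)
c=f[150:240,295:380];cv2.imwrite('pics/mat.png',cv2.resize(c,None,fx=6,fy=6,interpolation=cv2.INTER_CUBIC))
E
```

```text
clock: 7.5
position: [0.4688, 0.2196, 0.2569]
ee_rot: [-2.502, -1.89, 0.015]
force: [0.2, -0.1, -1.0]
width: 0.149
clock 7.5 pos [0.4688 0.2196 0.2569] yaxis -15.861162496597602 tilt 0.6375536290040192 F [ 0.2494 -0.0872 -0.9775] w 0.14924212559377997
j [-0.9356  0.2474  0.4987  1.8095 -0.1338  1.128  -0.6677]
tool shift mm [-339.8833  199.7915    6.3481]
turn about tool z (deg) -0.06116249659760342
```

View pics/w2.png

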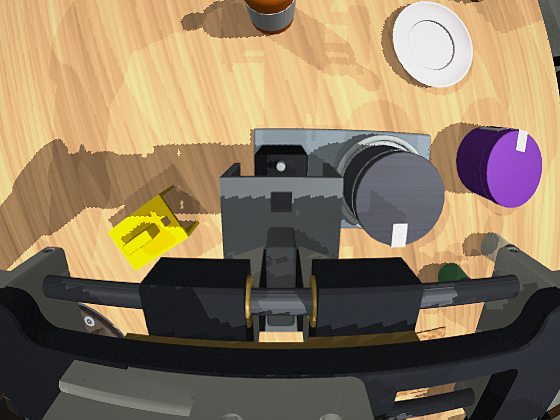

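View pics/mat.png

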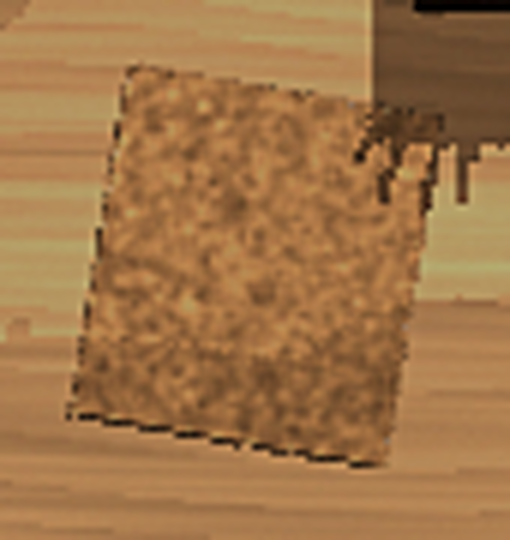

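```bash
python3 -m inch '[[[1,-12,7,0,0],[1,-24,14,0,0],[1,-34,20,0,0],[1,-34,20,0,0],[1,-34,20,0,0],[1,-34,20,0,0],[1,-34,20,0,0],[1,-34,20,0,0],[1,-34,20,0,0],[1,-30,17,0,0],[1,-15,8,0,0],[1,0,0,0,0]]]'; python3 st.py .568 -.162 .25 164.2;python3 - <<'E'
from h import *
t,s=load('top0');print(onz(t,s,337.3,194.1,.004))
E
```

```text
clock: 8.75
position: [0.5555, -0.1646, 0.2466]
ee_rot: [-2.502, -1.885, 0.044]
force: [-0.2, -0.1, -1.4]
width: 0.15
clock 8.75 pos [ 0.5555 -0.1646  0.2466] yaxis -16.015856339931943 tilt 1.6869337938078792 F [-0.1799 -0.1085 -1.4114] w 0.1501370852381774
j [-0.2714  0.3982  0.6477  1.6765 -0.2358  1.1746  0.1559]
tool shift mm [ 5.8665 11.2464 -3.783 ]
turn about tool z (deg) -0.21585633993191777
[ 0.56769495 -0.16344206  0.004     ]
```

```bash
python3 -m inch '[[[1,3,6,6,0],[1,3,5,15,0],[1,0,0,25,0],[1,0,0,25,0],[1,0,0,25,0],[1,0,0,25,0],[1,0,0,18,0],[1,0,0,10,0],[1,0,0,0,0]]]'; python3 st.py .568 -.163 .0645 164.2
python3 - <<'E'
from h import *
s=arm.observe();M=R.from_rotvec(s['ee_rot']).as_matrix();print(M)
snap('scene','s3')
E
```

```text
clock: 9.65
position: [0.5624, -0.1499, 0.081]
ee_rot: [-2.48, -1.897, 0.049]
force: [0.0, 0.3, -1.5]
width: 0.15
clock 9.65 pos [ 0.5624 -0.1499  0.081 ] yaxis -15.184898440185005 tilt 2.086029069633376 F [ 0.0384  0.2865 -1.5167] w 0.15045812236547185
j [-0.209   0.5875  0.5444  1.8388 -0.3714  0.8553  0.253 ]
tool shift mm [-10.9636   9.3791  16.3798]
turn about tool z (deg) 0.6151015598150025
[[ 0.26146183  0.9645376  -0.03612391]
 [ 0.96511555 -0.26178609 -0.00447497]
 [-0.01377301 -0.03369372 -0.9993373 ]]
```

View pics/s3.png

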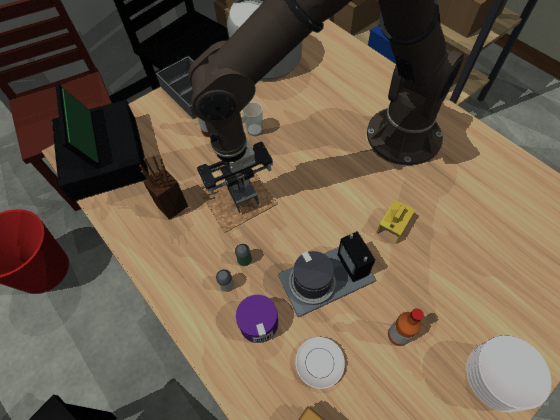

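```bash
python3 -m inch '[[[1,-6,5,2,0],[1,-4,4,2,0],[1,-1,1,3,0],[1,0,0,2.5,0],[1,0,0,2,0],[1,0,0,0,0]]]'; python3 st.py .568 -.163 .0645 164.2
```

```text
clock: 10.3
position: [0.5725, -0.1652, 0.0723]
ee_rot: [-2.484, -1.901, 0.042]
force: [-1.0, -0.7, -1.3]
width: 0.152
clock 10.3 pos [ 0.5725 -0.1652  0.0723] yaxis -15.1715888950264 tilt 1.704087004906175 F [-0.9913 -0.7343 -1.2873] w 0.15230534253325537
j [-0.1753  0.6132  0.5345  1.8161 -0.3837  0.8462  0.2804]
tool shift mm [ 1.0373 -4.6738  7.9379]
turn about tool z (deg) 0.6284111049736225
```

```bash
python3 -m inch '[[[1,0,0,2,0],[1,0,0,2,0],[1,0,0,1.5,0],[1,0,0,0,0]]]'; python3 st.py .568 -.163 .0645 164.2
```

```text
clock: 10.7
position: [0.5722, -0.1648, 0.0665]
ee_rot: [-2.484, -1.901, 0.041]
force: [0.0, 0.1, -1.7]
width: 0.149
clock 10.7 pos [ 0.5722 -0.1648  0.0665] yaxis -15.15432215992332 tilt 1.6973252390192946 F [ 0.0058  0.0845 -1.6988] w 0.14911794201735804
j [-0.1721  0.6202  0.5296  1.8209 -0.3891  0.8348  0.2846]
tool shift mm [ 0.6979 -4.4869  2.1002]
turn about tool z (deg) 0.6456778400767007
```

```bash
python3 -m inch '[[[1,0,0,0.8,0],[1,0,0,0,0]]]'; python3 -m inch '[[[1,0,0,0.7,0],[1,0,0,0,0]]]'
```

```text
clock: 10.9
position: [0.5722, -0.1647, 0.0656]
ee_rot: [-2.484, -1.901, 0.041]
force: [-0.6, -0.3, -1.1]
width: 0.148
clock: 11.1
position: [0.5722, -0.165, 0.0654]
ee_rot: [-2.484, -1.901, 0.041]
force: [-0.7, 1.3, -0.3]
width: 0.151
```

```bash
python3 -m inch '[[[1,0,0,0.7,0],[1,0,0,0,0]]]'
```

```text
clock: 11.3
position: [0.5722, -0.165, 0.0653]
ee_rot: [-2.484, -1.901, 0.04]
force: [-0.9, 1.2, 0.1]
width: 0.152
```

```bash
python3 -m inch '[[[1,0,0,1,0],[1,0,0,1,0],[1,0,0,0,0]]]' ; python3 -m inch '[[[0.8,0,0,0,0],[0.75,0,0,0,0],[0.7,0,0,0,0],[0.6,0,0,0,0],[0.5,0,0,0,0],[0.4,0,0,0,0]]]' 5; python3 st.py .572 -.165 .2
```

```text
clock: 11.6
position: [0.5723, -0.1652, 0.0653]
ee_rot: [-2.484, -1.9, 0.038]
force: [-1.0, -0.2, -1.4]
width: 0.15
clock: 12.2
position: [0.5726, -0.1654, 0.0648]
ee_rot: [-2.485, -1.901, 0.038]
force: [-0.8, -0.1, 0.3]
width: 0.511
clock 12.2 pos [ 0.5726 -0.1654  0.0648] yaxis -15.174650536657403 tilt 1.5730746803863498 F [-0.7616 -0.1391  0.3388] w 0.5110367276976618
j [-0.1693  0.6221  0.5274  1.8224 -0.3919  0.8296  0.2876]
tool shift mm [  -1.3174   -4.0574 -135.1822]
```

```bash
python3 -m inch '[[[0.4,0,0,-6,0],[0.4,0,0,-15,0],[0.4,0,0,-25,0],[0.4,0,0,-30,0],[0.4,0,0,-30,0],[0.4,0,0,-25,0],[0.4,0,0,-15,0],[0.4,0,0,0,0]]]'; python3 st.py .585 .184 .2 25
python3 - <<'E'
from h import *
snap('wrist','w4');snap('top','t4')
E
```

```text
clock: 13.0
position: [0.5766, -0.166, 0.2239]
ee_rot: [-2.489, -1.9, 0.036]
force: [1.0, -1.2, -1.4]
width: 0.598
clock 13.0 pos [ 0.5766 -0.166   0.2239] yaxis -15.292075776310288 tilt 1.4160817018034446 F [ 0.9753 -1.1874 -1.3553] w 0.5978541015532562
j [-0.2438  0.4518  0.6272  1.6573 -0.27    1.1452  0.1864]
tool shift mm [340.0755 -83.6934  21.5199]
turn about tool z (deg) -40.2920757763103
```

View pics/w4.png

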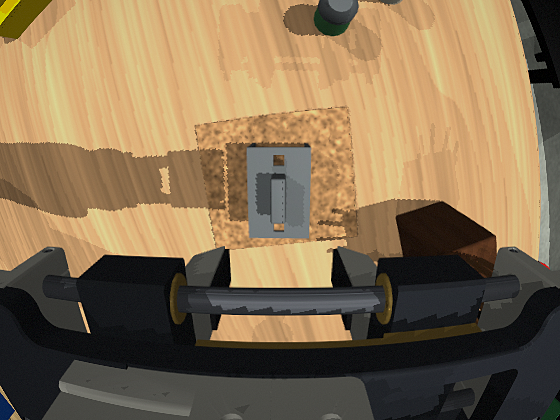

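View pics/t4.png

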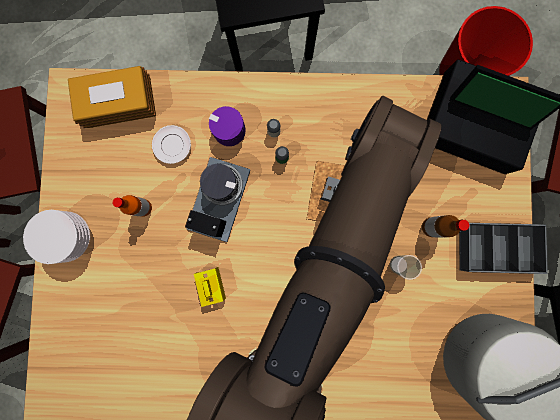

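Wrist view: the cover stands upright near the middle of the mat (about (279,195)), and the top view shows the housing bare, at (206,222). Next, over to the tin.

```bash
python3 -m inch '[[[0.35,15,-4,0,0],[0.35,30,-7,0,0],[0.35,36,-9,0,0],[0.35,36,-9,0,0],[0.35,36,-9,0,0],[0.35,36,-9,0,0],[0.35,36,-9,0,0],[0.35,36,-9,0,0],[0.35,36,-9,0,0],[0.35,30,-7,0,0],[0.35,15,-4,0,0],[0.35,0,0,0,0]]]'; python3 -m inch '[[[0.35,0,0,0,-8],[0.35,0,0,0,-8],[0.35,0,0,0,-8],[0.35,0,0,0,-8],[0.35,0,0,0,-8],[0.35,0,0,0,0]]]'; python3 st.py .585 .184 .2 25
python3 - <<'E'
from h import *
snap('wrist','w5')
E
```

```text
clock: 14.3
position: [0.5709, 0.2127, 0.2041]
ee_rot: [-2.473, -1.895, 0.073]
force: [-0.2, -0.3, -1.0]
width: 0.648
clock: 14.9
position: [0.5692, 0.2011, 0.2013]
ee_rot: [-1.646, -2.628, 0.069]
force: [0.0, 0.6, -0.2]
width: 0.647
clock 14.9 pos [0.5692 0.2011 0.2013] yaxis 25.89306332576093 tilt 3.4247697169942795 F [ 0.0227  0.574  -0.158 ] w 0.6467737231673134
j [-0.6792  0.4694  0.3776  1.6274 -0.1878  1.1409  0.2016]
tool shift mm [-22.3371   6.7995   0.6628]
turn about tool z (deg) 0.8930633257609344
```

View pics/w5.png

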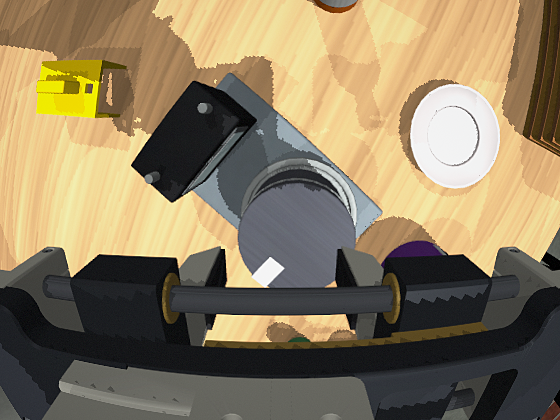

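Run:
```python
from h import *
np.set_printoptions(precision=4,suppress=True)
i,s=load('w5');M=R.from_rotvec(s['ee_rot']).as_matrix();print(M)
f=i['frame'][160:300,220:380]; cv2.imwrite('pics/w5c.png',cv2.resize(f,None,fx=4,fy=4,interpolation=cv2.INTER_CUBIC))
```

```text
[[-0.4361  0.898  -0.0573]
 [ 0.8998  0.4359 -0.0167]
 [ 0.01   -0.0589 -0.9982]]
```

View pics/w5c.png

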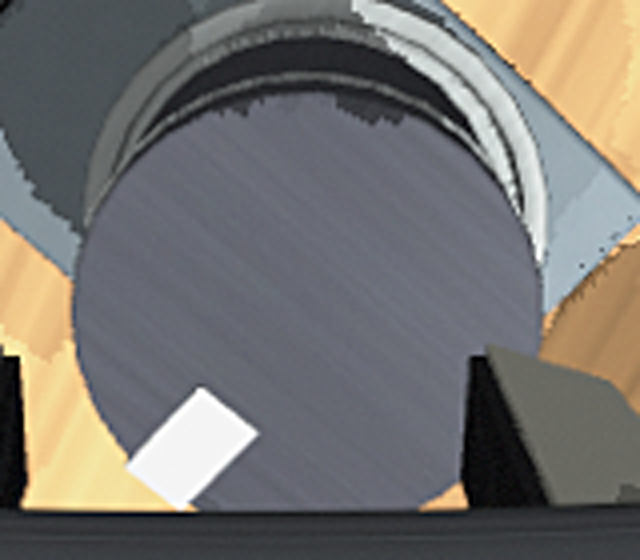

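```bash
python3 -m inch '[[[0.35,-5,2,0,8],[0.35,0,0,0,8],[0.35,0,0,0,8],[0.35,0,0,0,8],[0.35,0,0,0,8],[0.35,0,0,0,8],[0.35,0,0,0,4],[0.35,0,0,0,0]]]'; python3 st.py .585 .184 .16 -27
python3 - <<'E'
from h import *
snap('wrist','w6')
np.set_printoptions(precision=4,suppress=True)
i,s=load('w6');M=R.from_rotvec(s['ee_rot']).as_matrix();print(M)
E
```

```text
clock: 15.75
position: [0.5729, 0.188, 0.2006]
ee_rot: [-2.721, -1.544, 0.095]
force: [-1.1, -0.2, -0.3]
width: 0.651
clock 15.75 pos [0.5729 0.188  0.2006] yaxis -30.901318202516826 tilt 3.555099633140293 F [-1.1082 -0.2177 -0.2809] w 0.6512359929552526
j [-0.8214  0.5077  0.6327  1.6421 -0.3132  1.1608 -0.6431]
tool shift mm [ 4.6765 14.0369 39.8564]
turn about tool z (deg) -3.901318202516819
[[ 0.5114  0.8574 -0.0588]
 [ 0.8581 -0.5131 -0.0198]
 [-0.0471 -0.0403 -0.9981]]
```

View pics/w6.png

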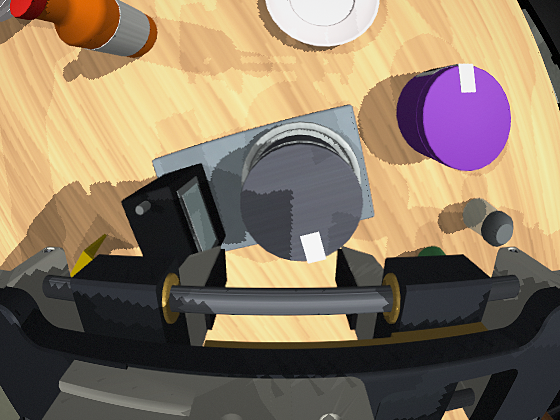

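Run:
```python
from h import *
i,s=load('w6')
f=i['frame'][130:270,230:380]; cv2.imwrite('pics/w6c.png',cv2.resize(f,None,fx=4,fy=4,interpolation=cv2.INTER_CUBIC))
```

```text
(no output)
```

View pics/w6c.png

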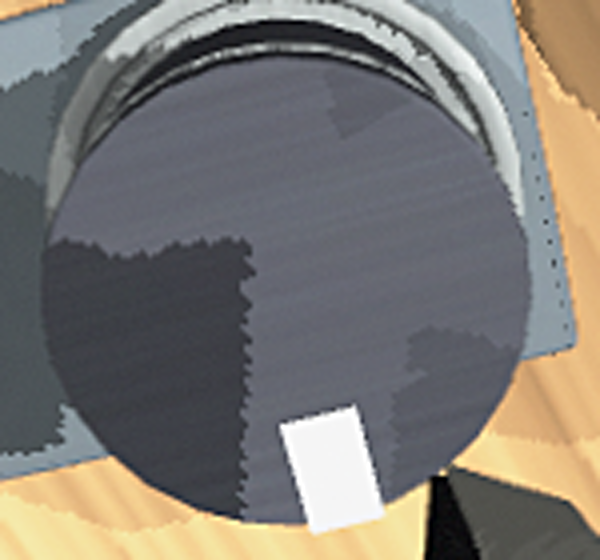

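```bash
cat > lab.py <<'E'
from h import *
np.set_printoptions(precision=4,suppress=True)
def circ(i,s,pts,z=.108):
    P=np.array([onz(i,s,u,v,z)[:2] for u,v in pts])
    q=np.linalg.lstsq(np.c_[2*P,np.ones(len(P))],(P**2).sum(1),rcond=None)[0]
    return q[:2],np.sqrt(q[2]+q[:2]@q[:2])
def tongue(i,s,box,c,z=.108):
    x0,y0,x1,y1=box
    f=i['frame'][y0:y1,x0:x1].astype(int)
    m=((f.min(2)>150)&(f.max(2)-f.min(2)<30)).astype(np.uint8)
    n,l,st,ce=cv2.connectedComponentsWithStats(m)
    k=1+np.argmax(st[1:,4]); cnt=cv2.findContours((l==k).astype(np.uint8),cv2.RETR_EXTERNAL,cv2.CHAIN_APPROX_NONE)[0][0][:,0]
    ys,xs=np.nonzero(l==k)
    W=np.array([onz(i,s,u+x0,v+y0,z)[:2] for u,v in zip(xs,ys)])
    r=np.linalg.norm(W-c,axis=1); W=W[r<.0485]
    rect=cv2.minAreaRect((W*1e5).astype(np.float32))
    d=W.mean(0)-c
    print('tongue n',len(W),'radius',np.linalg.norm(d),'az',np.degrees(np.arctan2(d[1],d[0]))%360,'rect',np.array(rect[1])/1e5,'rect ang mod90',rect[2])
E
python3 - <<'E'
from lab import *
i,s=load('w6')
c,r=circ(i,s,[(230+u/4-.4,130+v/4-.4) for u,v in [(42,290),(50,235),(80,160),(130,105),(200,68),(290,57),(370,70),(430,98),(490,155),(525,230),(526,310),(505,395),(470,455),(250,522),(180,498),(110,445),(65,375)]])
print(c,r); tongue(i,s,(290,215,335,270),c)
j,_=load('top0')
tongue(j,_,(215,170,245,195),np.array([.585,.1825]))
tongue(j,_,(215,170,245,195),np.array([.585,.1845]))
E
```

```text
[0.5863 0.1844] 0.04944777220365388
tongue n 493 radius 0.03641094562821861 az 254.402584249323 rect [0.0232 0.0165] rect ang mod90 75.42610931396484
tongue n 52 radius 0.03485650705271564 az 254.5798095699093 rect [0.0249 0.0155] rect ang mod90 77.29115295410156
tongue n 50 radius 0.03631200888412507 az 255.67906238536904 rect [0.0238 0.0158] rect ang mod90 73.67143249511719
```

```bash
python3 -m inch '[[[0.35,2,5,10,-1.5],[0.35,1,5,15,-1],[0.35,0,3,15,-1],[0.35,0,2,12,0],[0.35,0,0,8,0],[0.35,0,0,0,0]]]'; python3 st.py .5863 .1844 .112 -27
```

```text
clock: 16.4
position: [0.5838, 0.1799, 0.135]
ee_rot: [-2.667, -1.631, 0.097]
force: [-0.5, 0.1, 0.7]
width: 0.648
clock 16.4 pos [0.5838 0.1799 0.135 ] yaxis -27.14109768728557 tilt 3.6412139483873025 F [-0.5061  0.0743  0.7265] w 0.6484034082702169
j [-0.7632  0.5831  0.5806  1.6899 -0.3518  1.0421 -0.5318]
tool shift mm [ 6.1483  1.1625 22.7094]
turn about tool z (deg) -0.1410976872855656
```

```bash
python3 -m inch '[[[0.35,5,1,6,0],[0.35,2,0.5,6,0],[0.35,0,0,6,0],[0.35,0,0,0,0]]]'; python3 st.py .5863 .1844 .112 -27
```

```text
clock: 16.8
position: [0.5879, 0.1862, 0.1156]
ee_rot: [-2.666, -1.632, 0.095]
force: [-0.2, -0.1, -0.3]
width: 0.649
clock 16.8 pos [0.5879 0.1862 0.1156] yaxis -27.12177821744786 tilt 3.5878953555718507 F [-0.1756 -0.1337 -0.2741] w 0.6487280503381828
j [-0.7586  0.6122  0.568   1.6929 -0.3692  1.0117 -0.527 ]
tool shift mm [-2.1806 -0.4067  3.7229]
turn about tool z (deg) -0.12177821744785433
```

```bash
python3 -m inch '[[[0.35,-2,-0.5,3,0],[0.35,0,0,1,0],[0.35,0,0,0,0]]]'; python3 -m inch '[[[0.35,0,0,1.5,0],[0.35,0,0,0,0]]]';python3 -m inch '[[[0.35,0,0,1.5,0],[0.35,0,0,0,0]]]'
```

```text
clock: 17.1
position: [0.5864, 0.1845, 0.1118]
ee_rot: [-2.666, -1.632, 0.094]
force: [-0.8, 0.0, 0.1]
width: 0.647
clock: 17.3
position: [0.5864, 0.1845, 0.1106]
ee_rot: [-2.667, -1.632, 0.093]
force: [0.3, -0.2, -0.3]
width: 0.656
clock: 17.5
position: [0.5872, 0.1844, 0.1098]
ee_rot: [-2.667, -1.632, 0.09]
force: [-1.2, 0.9, 1.6]
width: 0.649
```

```bash
python3 -m inch '[[[0.35,0,0,1.5,0],[0.35,0,0,0,0]]]';python3 -m inch '[[[0.35,0,0,1.5,0],[0.35,0,0,0,0]]]'; python3 st.py .5863 .1844 .108 -27
```

```text
clock: 17.7
position: [0.5877, 0.1844, 0.109]
ee_rot: [-2.668, -1.632, 0.089]
force: [-1.4, 0.3, 5.4]
width: 0.65
clock: 17.9
position: [0.5879, 0.1843, 0.1081]
ee_rot: [-2.668, -1.632, 0.087]
force: [-1.8, -1.0, 5.1]
width: 0.65
clock 17.9 pos [0.5879 0.1843 0.1081] yaxis -27.13663736691193 tilt 3.285977668262406 F [-1.7961 -0.9995  5.1178] w 0.6497396866354049
j [-0.7542  0.6167  0.5637  1.706  -0.3753  0.9895 -0.5193]
tool shift mm [-0.6525 -1.4046  0.2091]
turn about tool z (deg) -0.13663736691192696
```

```bash
python3 -m inch '[[[0.35,0,0,1.5,0],[0.35,0,0,1,0],[0.35,0,0,0,0]]]'; python3 -m inch '[[[0.35,0,0,0.5,3],[0.35,0,0,0.3,5],[0.35,0,0,0.3,5],[0.35,0,0,0,0]]]'; python3 st.py .5863 .1844 .108 -40
python3 - <<'E'
from h import *
snap('wrist','w7')
E
```

```text
clock: 18.2
position: [0.5882, 0.1844, 0.1069]
ee_rot: [-2.668, -1.632, 0.085]
force: [-2.1, -1.7, 7.7]
width: 0.649
clock: 18.6
position: [0.5893, 0.1871, 0.1079]
ee_rot: [-2.843, -1.31, 0.08]
force: [-0.8, 0.3, 5.6]
width: 0.649
clock 18.6 pos [0.5893 0.1871 0.1079] yaxis -40.54933707378454 tilt 2.966424573528114 F [-0.8231  0.2553  5.5744] w 0.6494825698282769
j [-0.7922  0.6313  0.6256  1.7089 -0.4252  0.9962 -0.7109]
tool shift mm [-4.0324 -0.5671  0.0599]
turn about tool z (deg) -0.5493370737845424
```

View pics/w7.png

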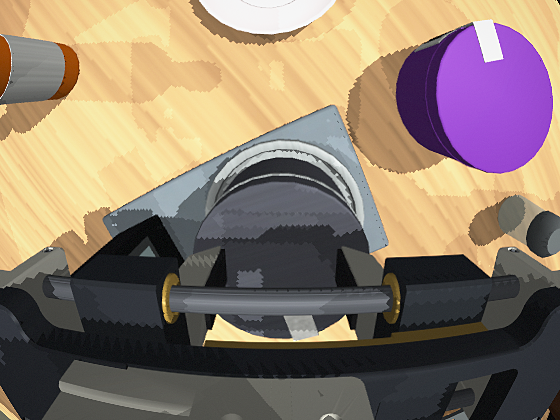

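Run:
```python
from lab import *
i,s=load('w7')
c=np.array([.587,.185])
tongue(i,s,(270,300,330,345),c,.105)
f=i['frame'][170:345,190:380]; cv2.imwrite('pics/w7c.png',cv2.resize(f,None,fx=3.4,fy=3.4,interpolation=cv2.INTER_CUBIC))
```

```text
tongue n 217 radius 0.04121619245250722 az 246.01246285298123 rect [0.0152 0.0161] rect ang mod90 65.2870864868164
```

View pics/w7c.png

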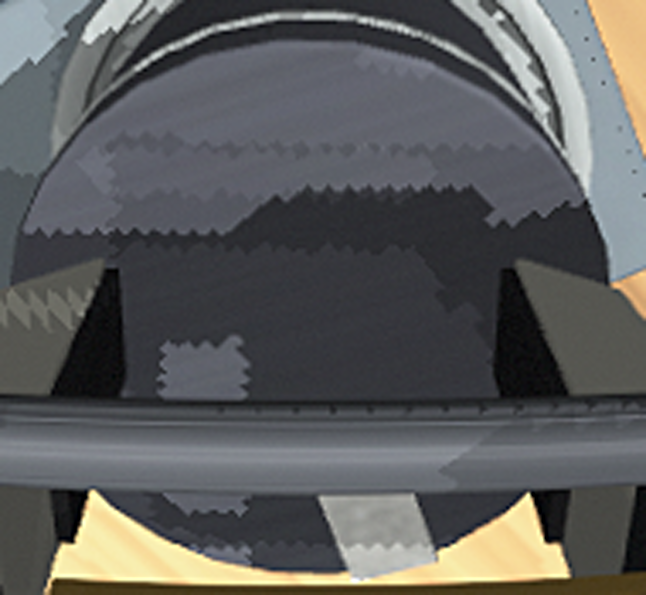

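```bash
python3 -m inch '[[[0.35,-1,0,2,0],[0.35,0,0,1,5],[0.35,-0.7,0,0.7,5],[0.35,-0.7,0,0.7,5],[0.35,-0.7,0,0.7,5],[0.35,0,0,0,0]]]'; python3 st.py .587 .1845 .107 -60
python3 - <<'E'
from lab import *
i,s=snap('wrist','w8')
tongue(i,s,(250,290,350,345),np.array([.587,.185]),.105)
E
```

```text
clock: 19.25
position: [0.5918, 0.188, 0.1071]
ee_rot: [-3.038, -0.784, 0.062]
force: [-1.9, -1.0, 5.7]
width: 0.653
clock 19.25 pos [0.5918 0.188  0.1071] yaxis -61.08180500030592 tilt 2.282758913143943 F [-1.9101 -1.0308  5.6991] w 0.6532697063250785
j [-0.8481  0.6556  0.7222  1.7191 -0.5009  1.0035 -1.0007]
tool shift mm [-5.921   0.7714  0.3054]
turn about tool z (deg) -1.0818050003059199
tongue n 524 radius 0.04002565062063238 az 230.3500024469836 rect [0.0189 0.016 ] rect ang mod90 51.83952713012695
```

View pics/w8.png

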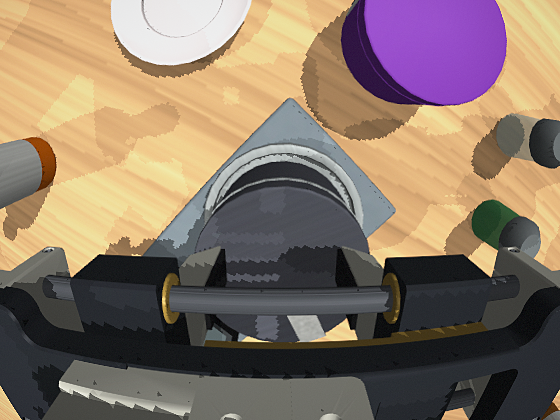

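```bash
python3 -m inch '[[[0.35,0,0,-6,0],[0.35,0,0,-8,0],[0.35,-2,0,-2,-8],[0.35,0,0,0,-8],[0.35,0,0,0,-8],[0.35,0,0,0,-8],[0.35,0,0,0,-5],[0.35,0,0,0,0]]]'; python3 st.py .587 .1845 .115 -20
python3 - <<'E'
from lab import *
i,s=snap('wrist','w9')
tongue(i,s,(250,200,350,345),np.array([.587,.185]),.108)
print(R.from_rotvec(s['ee_rot']).as_matrix()[2])
E
```

```text
clock: 20.1
position: [0.5899, 0.1872, 0.126]
ee_rot: [-2.598, -1.737, 0.059]
force: [0.8, -0.3, -0.1]
width: 0.65
clock 20.1 pos [0.5899 0.1872 0.126 ] yaxis -22.49379372920734 tilt 2.359014788368583 F [ 0.8174 -0.3286 -0.0763] w 0.6504859399191799
j [-0.7497  0.5868  0.5513  1.6976 -0.3556  1.0012 -0.4585]
tool shift mm [-3.3928 -1.2703 11.1195]
turn about tool z (deg) -2.49379372920734
tongue n 81 radius 0.046498132118579574 az 234.31235727472824 rect [0.0041 0.0138] rect ang mod90 69.53571319580078
[-0.0227 -0.0344 -0.9992]
```

View pics/w9.png

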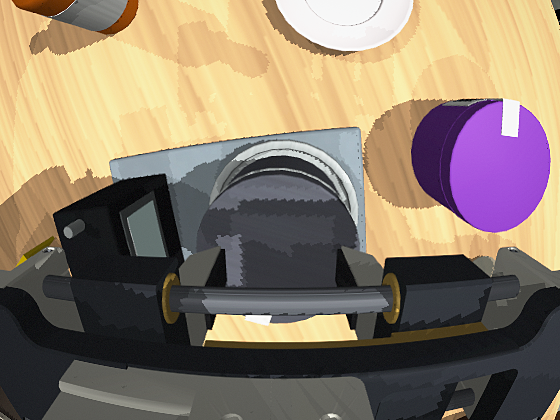

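```bash
python3 -m inch '[[[0.35,-2,-1,6,0],[0.35,-1,0,5,0],[0.35,0,0,3,0],[0.35,0,0,1.5,0],[0.35,0,0,1.5,0],[0.35,0,0,1.5,0],[0.35,0,0,1.5,0],[0.35,0,0,0,0]]]'; python3 st.py .587 .1845 .1055 -20
```

```text
clock: 20.95
position: [0.5886, 0.1845, 0.1065]
ee_rot: [-2.61, -1.723, 0.055]
force: [-2.7, 0.5, 5.4]
width: 0.652
clock 20.95 pos [0.5886 0.1845 0.1065] yaxis -23.139450014325107 tilt 2.152294045296222 F [-2.6725  0.5057  5.4447] w 0.652171441245587
j [-0.7433  0.6045  0.5441  1.7236 -0.3715  0.9571 -0.4526]
tool shift mm [-0.6046 -1.4833  1.0981]
turn about tool z (deg) -3.1394500143251065
```

```bash
python3 -m inch '[[[0.35,0,0,2.5,0],[0.35,0,0,1.5,3],[0.35,-0.5,0,1,6],[0.35,-0.5,0,1,6],[0.35,-0.5,0,1,6],[0.35,-0.5,0,1,6],[0.35,0,0,0,0]]]'; python3 st.py .587 .1845 .1055 -50
```

```text
clock: 21.65
position: [0.5921, 0.1874, 0.1052]
ee_rot: [-2.954, -1.041, 0.038]
force: [-2.0, -0.4, 7.7]
width: 0.648
clock 21.65 pos [0.5921 0.1874 0.1052] yaxis -51.17766262728884 tilt 1.4866490291177215 F [-2.0408 -0.4287  7.7248] w 0.6477847365912319
j [-0.8214  0.636   0.6745  1.7329 -0.4762  0.9685 -0.8485]
tool shift mm [-5.8022 -0.9664 -0.1654]
turn about tool z (deg) -1.1776626272888393
```

```bash
python3 -m inch '[[[0.35,-1.5,0,1,6],[0.35,-1.5,0,1,6],[0.35,-1.5,0,1,6],[0.35,-1.5,0,1,6],[0.35,-1.5,0,1,6],[0.35,0,0,0,0]]]'; python3 st.py .587 .1845 .1055 -80;  python3 - <<'E'
from lab import *
i,s=snap('wrist','w10')
tongue(i,s,(230,290,350,345),np.array([.587,.185]),.105)
print(R.from_rotvec(s['ee_rot']).as_matrix()[2])
E
```

```text
clock: 22.25
position: [0.5936, 0.1855, 0.1069]
ee_rot: [-3.129, -0.207, 0.012]
force: [-1.3, 0.1, 6.4]
width: 0.655
clock 22.25 pos [0.5936 0.1855 0.1069] yaxis -82.4318192486723 tilt 0.550664128967506 F [-1.3255  0.0687  6.389 ] w 0.6545580911341218
j [-0.9069  0.6726  0.8251  1.7535 -0.5885  0.988  -1.2872]
tool shift mm [-6.6788  0.0978  1.4316]
turn about tool z (deg) -2.431819248672298
tongue n 639 radius 0.03793152374113372 az 183.31339265583497 rect [0.0199 0.0163] rect ang mod90 5.868714809417725
[-0.0076 -0.0059 -1.    ]
```

View pics/w10.png

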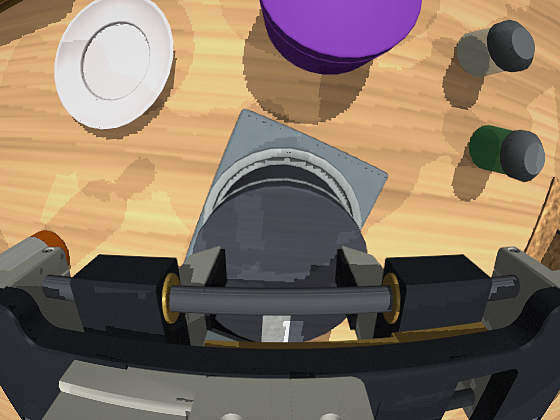

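```bash
python3 -m inch '[[[0.35,-2,0,2,0],[0.35,-1.5,0,1.3,5],[0.35,-1.5,0,1,6],[0.35,-1.5,0,1,6],[0.35,0,0,0,0]]]'; python3 st.py .587 .1845 .1055 -100;  python3 - <<'E'
from lab import *
i,s=snap('wrist','w11')
tongue(i,s,(230,290,350,345),np.array([.587,.185]),.105)
E
```

```text
clock: 22.8
position: [0.5936, 0.1836, 0.1067]
ee_rot: [-3.124, 0.276, -0.007]
force: [-1.1, -0.5, 6.1]
width: 0.651
clock 22.8 pos [0.5936 0.1836 0.1067] yaxis -100.09211467764888 tilt 0.40748240411006903 F [-1.0509 -0.5209  6.1215] w 0.6506522208800193
j [-0.9541  0.6981  0.9097  1.7711 -0.6534  0.9973 -1.5331]
tool shift mm [-6.6434  0.2463  1.167 ]
turn about tool z (deg) -0.0921146776488797
tongue n 656 radius 0.037275681421575016 az 165.38417118143937 rect [0.0161 0.0199] rect ang mod90 78.23596954345703
```

View pics/w11.png

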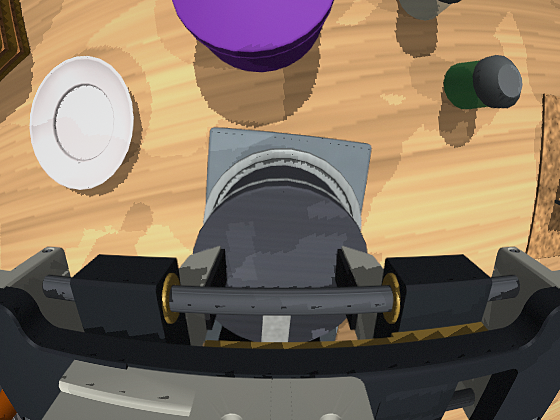

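Tongue now at az ~165–168 against the target 164. I'll lift off and take a clear view.

```bash
python3 -m inch '[[[0.35,0,0,-3,0],[0.35,0,0,-6,0],[0.35,0,0,-20,0],[0.35,-15,0,-30,-6],[0.35,-25,0,-30,-6],[0.35,-30,0,-10,-6],[0.35,-30,0,0,0],[0.35,-30,0,0,0],[0.35,0,0,0,0]]]'; python3 -c "
from h import *
snap('wrist','w12');snap('scene','s12');snap('top','t12')
f=load('scene'[0]+'12')[0]['frame'][220:320,250:390];cv2.imwrite('pics/s12c.png',cv2.resize(f,None,fx=5.5,fy=5.5,interpolation=cv2.INTER_CUBIC))
"
```

```text
clock: 23.75
position: [0.4601, 0.1772, 0.2094]
ee_rot: [-3.127, -0.24, -0.006]
force: [-0.4, 0.1, 0.2]
width: 0.647
```

View pics/w12.png

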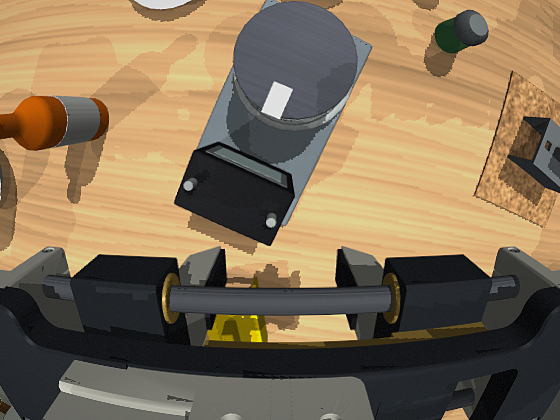

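View pics/s12c.png

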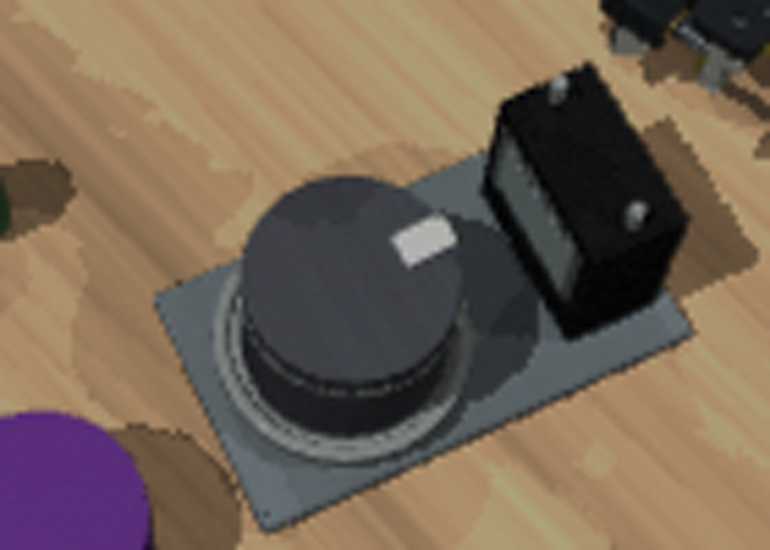

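```bash
python3 -c "
from h import *
f=load('w12')[0]['frame'][0:240,170:380];cv2.imwrite('pics/w12c.png',cv2.resize(f,None,fx=2.5,fy=2.5,interpolation=cv2.INTER_CUBIC))
f=load('w12')[0]['frame'][0:130,220:370];cv2.imwrite('pics/w12d.png',cv2.resize(f,None,fx=4,fy=4,interpolation=cv2.INTER_CUBIC))
"
```

```text
(no output)
```

View pics/w12d.png

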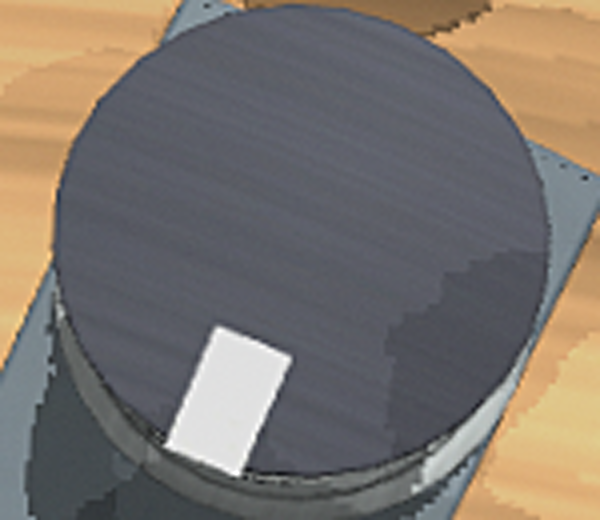

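View pics/w12c.png

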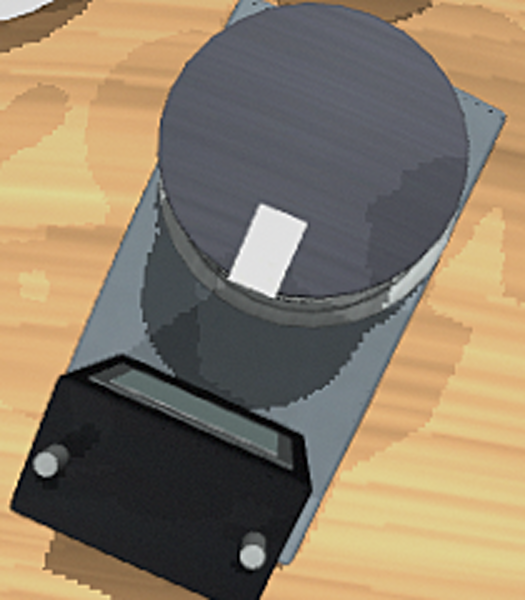

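Run:
```python
from lab import *
i,s=load('w12')
pts=[(55,215),(65,155),(100,95),(165,40),(230,12),(300,5),(370,15),(440,45),(500,100),(535,165),(549,235),(543,310),(510,380),(460,425),(390,460),(320,474),(270,474),(150,438),(100,385),(65,300)]
c,r=circ(i,s,[(220+u/4-.4,v/4-.4) for u,v in pts]); print(c,r)
tongue(i,s,(250,70,310,122),c)
P=[onz(i,s,220+u/4-.4,v/4-.4,.108)[:2] for u,v in [(218,326),(291,358),(241,474),(168,446)]]
az=lambda d:np.degrees(np.arctan2(d[1],d[0]))%360
print('edges',az(P[3]-P[0]),az(P[2]-P[1]),'inner perp',az(P[1]-P[0])-90)
a=onz(i,s,170+46/2.5-.3,464/2.5-.3,.13);b=onz(i,s,170+253/2.5-.3,555/2.5-.3,.13)
print('pins',a,b,np.linalg.norm(a-b),az(a-b)+90)
# base long edges z=.012
e=[onz(i,s,170+u/2.5-.3,v/2.5-.3,.012) for u,v in [(503,118),(290,565)]]
print('base edge',az(e[1]-e[0]))
w=(a+b)[:2]/2; print('tin->pins mid',az(w-c),np.linalg.norm(w-c))
sc,_=load('s12')
sp=[(245,265),(265,220),(300,187),(345,175),(400,187),(440,220),(462,290),(440,350),(400,375),(340,384),(290,365),(255,320)]
c2,r2=circ(sc,_,[(250+u/5.5-.4,220+v/5.5-.4) for u,v in sp]);print(c2,r2)
tongue(sc,_,(310,250,340,275),c2)
```

```text
[0.5866 0.1855] 0.04971223491343359
tongue n 619 radius 0.03611370765205903 az 165.6139722257493 rect [0.0164 0.0244] rect ang mod90 75.94093322753906
edges 166.4471856932501 165.9443388594985 inner perp 164.51528426512374
pins [0.4768 0.2519 0.13  ] [0.4578 0.1846 0.13  ] 0.06992923507422172 164.22671599028916
base edge 164.3437270420313
tin->pins mid 164.641121196575 0.12381384883191321
[0.5857 0.1879] 0.04946396656762581
tongue n 52 radius 0.036507511793771534 az 168.45111679773953 rect [0.0139 0.023 ] rect ang mod90 76.59455871582031
```

Run:
```python
from lab import *
j,s=load('t12')
f=j['frame'][100:310,130:400];cv2.imwrite('pics/t12c.png',cv2.resize(f,None,fx=2.8,fy=2.8,interpolation=cv2.INTER_CUBIC))
```

```text
(no output)
```

View pics/t12c.png

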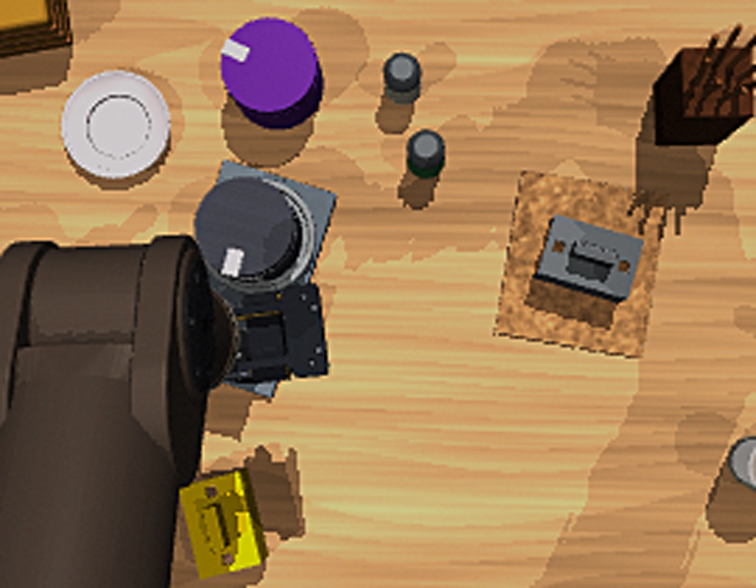

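Run:
```python
from lab import *
j,s=load('t12')
for c in ([.5866,.1855],[.586,.184]): tongue(j,s,(205,185,225,202),np.array(c))
```

```text
tongue n 47 radius 0.03659309193337873 az 164.7131612832409 rect [0.0149 0.0229] rect ang mod90 78.21487426757812
tongue n 48 radius 0.036695523875360424 az 162.24973264640877 rect [0.0149 0.0235] rect ang mod90 78.21487426757812
```

```bash
python3 -c "
from h import *
print(arm.observe()['force'],arm.observe()['clock']); print(workorder.sign_off())"
```

```text
[-0.97508173 -0.19886202  0.07944158] 23.9
the job is handed in; nothing more can be done
None
```

I took the cover off, set it on the mat, and turned the tin so its label faces the scanner window. The job was handed in at 23.9 s, with the gripper about 80 mm above the station and touching nothing.

- **Cover:** I gripped it by the handle, lifted it straight off the pins and released it on the cork mat. The last top view shows it upright and well inside the mat's edges.
- **Tin:** I turned it about 90° in two strokes, with the part-open fingertips pressed lightly on the lid. The highest force I read was 7.7 N, taken at the end of each move rather than during it. The tin slipped by about a quarter to a third in the earlier turns, and I made up for that by measuring again each time.
- **Label direction:** the window direction, from the pins and the base edge, is about 164.3°. The close wrist view puts the label at 165.6–166.4°, though the line across the tongue's inner end gave 164.5°. The top view gives 162–165°. The scene view disagreed at 168.5°, but it rests on about 50 pixels, so I trusted it least. I estimate 1–2° of error and made no further correction.
- **Other things:** the tin was upright in its dish. In the final top view nothing else looked moved, but I checked that by eye rather than by measuring, and the arm blocked part of that view.

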